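# Hold the headspace sensor wand centred in the sample pot

## Task

Pull the sensor wand with the orange handle straight up out of its spring-catch charging dock, then lower its thin steel rod through the guide hole of the stand with the green plate, without the wand ever touching that stand, until the rod's tip hangs about half-way down inside the pot underneath. Finish while still holding the wand there by its handle, still, upright and centred in the hole, carried by the gripper alone. Keep the wand off the stand with the red plate and leave the pots and jars where they are.

Things in the scene. Friction and masses are not known exactly. Their poses are not given: they have to be found in the camera images.
- wand_grip (a point): Centre of the wand's orange handle, a flat-sided upright block 26 (its x) x 22 (its y, the width to pinch from above) x 50 mm tall (z, up). At the start the wand stands upright in the dock with this point 145 mm above the table.
- wand: The cordless sensor wand, rigid, 0.10 to 0.17 kg; origin at the centre of its flange's underside, 45 mm below the handle's centre. From the top: handle; black neck 16 mm across, 14 mm tall; black round flange 30 mm across, 6 mm thick, resting on the dock's top at the start; steel rod 8 mm across, 90 mm long. All on one axis, z, up towards the handle.
- wand_tip (a point): Lower end of the wand's steel rod, on its axis, 135 mm below the centre of the handle. z is the wand's long axis, up towards the handle.
- dock_top (a point): Mouth of the grey charging dock: centre of its top face, 100 mm above the table; a loose 18 mm hole there takes the rod. The dock's axes are parallel to those of the parked wand.
- dock: The dock, a fixed block 94 (x) x 64 (y) x 100 mm; origin under its centre. On top, at +x and -x (28 to 44 mm from the axis), two black housings 20 mm tall hold sprung steel balls that close over the rim of the wand's flange. A straight upward pull of about 8 to 14 N makes them give way within the first 6 mm; then the wand is free and its rod leaves the hole after 90 mm of lift.
- green_hole (a point): Centre of the round upright guide hole, 24 mm across, on the top face of the green guide plate, 85 mm above the table. On the same axis below is an empty white pot: its rim is 25 mm, half its depth 49 mm and its inner floor 73 mm below this point.
- green_stand: The fixed stand with the green guide plate (110 x 110 x 10 mm) on four thin corner posts over a white base; the pot, about 56 mm wide inside, stands between them. Origin under its centre, 85 mm below the hole's point.
- red_hole (a point): The same point of the other stand, which is alike except that its guide plate is red; not to be used.
- red_stand: The fixed stand with the red guide plate, not to be used; origin under its centre.
- pot_a: Bystander: closed sample pot with a green lid, 64 mm across, 62 mm tall; origin at the centre of its underside.
- pot_b: Bystander: closed sample pot with a green lid, 64 mm across, 62 mm tall; origin at the centre of its underside.
- pot_c: Bystander: closed sample pot with a green lid, 64 mm across, 62 mm tall; origin at the centre of its underside.
- pot_d: Bystander: closed sample pot with a green lid, 64 mm across, 62 mm tall; origin at the centre of its underside.
- jar_a: Bystander: closed jar with a red lid, 86 mm across, 130 mm tall; origin at the centre of its underside.
- jar_b: Bystander: closed jar with a red lid, 86 mm across, 130 mm tall; origin at the centre of its underside.
Mind the look-alikes: they are no part of the job. There is more than one size of the wand; the job needs the larger.

How it is judged:
On the way, in this order (a step that is already met when the one before it is completed fails the run):
1. the wand is pulled free: its tip is above the dock's top, in the gripper (z of wand_tip in the frame of dock_top above 0.003 m and contact force between the fingers and wand above 1 N), for 0.1 s.
2. the rod's tip has passed down through the green plate's hole (z of wand_tip in the frame of green_hole below -0.012 m and horizontal distance between wand_tip and green_hole below 0.01 m and contact force between the fingers and wand above 1 N), for 0.1 s.
At the end, for the whole second after the job is handed in: The gripper holds the wand at rest (under 20 mm/s), carried by nothing else; the rod passes through the green plate's hole with its tip within 4.5 mm of the hole's axis, upright within 0.08 rad, the tip 36 to 62 mm below the plate's top (half-way down the pot, give or take 13 mm) (horizontal distance between wand_tip and green_hole below 0.0045 m and angle between wand_tip's own z axis and vertical below 0.08 rad and z of wand_tip in the frame of green_hole between -0.062 and -0.036 m and contact force between the fingers and wand above 1 N and linear speed of wand below 0.02 m/s and not (contact force between wand and green_stand above 0.2 N) and not (contact force between wand and red_stand above 0.2 N) and not (contact force between wand and dock above 0.2 N)); the arm keeps its last pose, push and grip.
It fails at once if the wand touches the green stand (contact force between wand and green_stand above 0.3 N).
It fails at once if the wand touches the red stand (contact force between wand and red_stand above 0.3 N).
It fails at once if a bystander pot or jar is pushed more than 20 mm or knocked over (distance of any of pot_a, pot_b, pot_c, pot_d, jar_a, jar_b from where it was at the start of the episode above 0.02 m or angle between any of pot_a, pot_b, pot_c, pot_d, jar_a, jar_b's own z axis and vertical above 0.4 rad).
It also fails if it takes over 50 s, if anything falls off the work surface, if the arm or the gripper's body presses on something with over 40 N, if the wrist force passes 120 N, or if a joint passes its speed limit or range.

## Robot

A 6-joint arm with a two-finger parallel gripper is mounted at the origin on the work surface. World frame = base frame: x ahead of the robot, y to its left, z up, the work surface at z = 0. Lengths are in m, angles in rad, forces in N, time in s.
With the tool pointing down it reaches from about 0.225 to 0.875 m from the base axis. Payload 3.4 kg.
Tool frame: the origin (TCP) lies at the very end of the fingers, on their centre line; the grasp point (between the pads) lies 19 mm behind it; z points along the fingers, y is the line along which they close (so a half turn about z gives the same grasp; the last joint's range is limited). The gripper opens to 85 mm and grips with 20 to 120 N. Pads are 22 mm wide; open, the fingers measure 114 mm over their backs; the gripper's body (76 mm by 85 mm) begins 54 mm behind the grasp point. The pads swing forward as they close: fully open they stand 13 mm farther back than shut.
Start: joints at [1.09, 0.276, 1.505, -0, 1.361, -0.121], TCP at [0.202, 0.538, 0.231] pointing down, gripper open.
Joint ranges: [-2.89, 2.89], [-0.75, 2.08], [0.22, 2.7], [-1.18, 4.32], [0.11, 2.71], [-2.7, 2.7]. Speed limits (rad/s): [2.57, 2.57, 3.14, 3.14, 3.14, 3.14].

## Interface

Orientations are given as a unit quaternion [w, x, y, z].
In Python, from rig import readout, vision, manip gives the robot as it stands.
- The arm moves only by the shell command python3 -m handwheel 'ROWS' [FORCE]. ROWS is JSON, a list of rows, each a list of 3 entries, a list of its own where there are three numbers: the shift along the tool's x, y, z in mm, then the turn, a rotation vector about the tool's x, y, z in units of 6 degrees (1.0 is 6 degrees), then the closure, from -1 (fully open) to 1 (shut), so that 0 is half open. A call has 1 to 20 rows; each row shifts and turns the commanded pose from where the row before left it, along the tool's axes as they then stand; what a row does not reach is not made up. A row lasts 1/8 s, in which the tool goes at most 62.5 mm and 10.7 degrees, less where a joint would pass 70% of its speed; a pose out of reach is approached as far as the arm can. A call is refused whole if a number of a shift passes 62.5 or a number of a turn 1, either way. A call with a gripper value outside its range is refused whole. The fingers move at their own pace and stop on an object; FORCE is the grip in N (left out, the last holds). Time passes only in rows, so rows that do not move let the fingers close. It gives the time, the measured TCP pose, the force, the opening and the grip force at its end, in the units of the state.
- readout.get_state(): the state, without advancing time (a new reading comes with each control period).
- vision.get_image(name): name is "scene" or "top" or "wrist"; returns the picture (480x640x3 uint8, blue, green, red); there is no depth.
- vision.camera_params(name): a dict with "intrinsics" (3x3 intrinsics, pixels), "dist" ([k1, k2, p1, p2, k3] as OpenCV has them; the pictures are not rectified), "rvec" (rotation vector, rad) and "tvec" (3), from world to camera coordinates, as OpenCV has them; the wrist camera has in their place "hand_eye" (4x4, takes a point from camera to tool coordinates, whose origin is the TCP and whose axes are the flange's). Camera axes: x right, y down, z forward; pixel columns grow to the right and rows downward; lengths in m; the calibration is good to about 2 mm. A picture is of the moment at which its call begins: read the wrist's pose just before it. camera_params takes no time and is no camera call.
- manip.sign_off(): hands the job in; it is judged then, once.
The state is a dict: "clock": time; "qpos": joint angles; "qd": joint speeds; "effort": joint torques, N m; "position": TCP position; "ee_rot": TCP orientation; "contact_force": force on the tool from outside, world axes, zero at the start; "moment": the same for the moment, N m; "width": finger opening in m; "gripper_force": force on a finger pad.
Only numpy, scipy, OpenCV 4.12 (cv2) and the standard library are available. Lean on these libraries where they do the work, as an engineer would, in place of code of your own. Each camera call takes 0.05 s, during which the arm holds its last target. There are 200 camera calls.

## Working session

There is one attempt and no reset: what is moved stays moved. The work goes in short steps, Python scripts to look and compute and a shell command to move; the robot and the scene stay as the last step left them, time stands still between calls to the robot, and variables do not carry over. Pictures are saved under pics/ and viewed, at most 11 in all, crops included, and the job is handed in when it is done.

```bash
mkdir -p pics; ls; cat > h.py <<'E'
import numpy as np, cv2
from rig import readout, vision, manip
from scipy.spatial.transform import Rotation as R
def pose():
    s=readout.get_state(); q=s["ee_rot"]; return np.array(s["position"]), R.from_quat([q[1],q[2],q[3],q[0]]).as_matrix()
def cam(name,tp=None):
    c=vision.camera_params(name); K=np.array(c["intrinsics"]); d=np.array(c["dist"])
    if name=="wrist":
        p,Rt=tp; H=np.array(c["hand_eye"]); return K,d,Rt@H[:3,:3],Rt@H[:3,3]+p
    Rw=cv2.Rodrigues(np.array(c["rvec"],float))[0]; return K,d,Rw.T,-Rw.T@np.array(c["tvec"]).ravel()
def ray(c,uv):
    K,d,Rc,o=c; n=cv2.undistortPoints(np.array(uv,float).reshape(-1,1,2),K,d).reshape(-1,2)
    return o,(Rc@np.c_[n,np.ones(len(n))].T).T
def onz(c,uv,z):
    o,v=ray(c,uv); return o+v*((z-o[2])/v[:,2])[:,None]
def proj(c,P):
    K,d,Rc,o=c; return cv2.projectPoints(np.array(P,float).reshape(-1,3),cv2.Rodrigues(Rc.T)[0],-Rc.T@o,K,d)[0].reshape(-1,2)
def blobs(mask,amin=60):
    n,l,s,ce=cv2.connectedComponentsWithStats(mask.astype(np.uint8)); return [(ce[i].round(1).tolist(),s[i].tolist()) for i in range(1,n) if s[i][4]>=amin]
E
python3 - <<'E'
from h import *
for n in ["scene","top"]:
    im=vision.get_image(n); cv2.imwrite(f"pics/{n}0.png",im)
    print(n,cam(n)[3], vision.camera_params(n)["intrinsics"])
print(readout.get_state())
E
```

```text
pics
scene [ 1.25191823 -0.64675692  1.25601153] [[603.88126753   0.         316.34775931]
 [  0.         603.88126753 236.96273699]
 [  0.           0.           1.        ]]
top [ 0.47116963 -0.01141872  1.37600245] [[518.63737756   0.         311.82494129]
 [  0.         518.63737756 247.99123788]
 [  0.           0.           1.        ]]
{'clock': 0.1, 'qpos': array([ 1.08998508e+00,  2.76546907e-01,  1.50602154e+00, -6.98065826e-06,
        1.36072955e+00, -1.21003790e-01]), 'qd': array([-0.00069578, -0.00135622, -0.00283561, -0.00095113, -0.00036778,
       -0.00063867]), 'effort': array([ 2.38007175e-03, -4.17699194e+01, -2.46406496e+01, -2.85593760e-04,
        5.76134044e-03,  2.00761298e-05]), 'position': array([0.20223639, 0.53774075, 0.23051161]), 'ee_rot': array([-2.49461515e-04,  1.78934073e-01,  9.83860697e-01, -8.15371823e-04]), 'contact_force': array([ 0.20327237, -0.11173361,  0.53997041]), 'moment': array([-0.00977282, -0.00533853,  0.00962107]), 'gripper_force': 0.0, 'width': 0.08556837907838756}
```

View pics/top0.png

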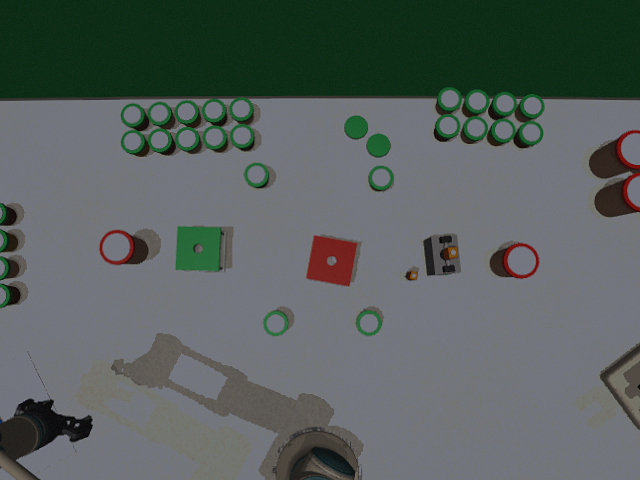

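View pics/scene0.png

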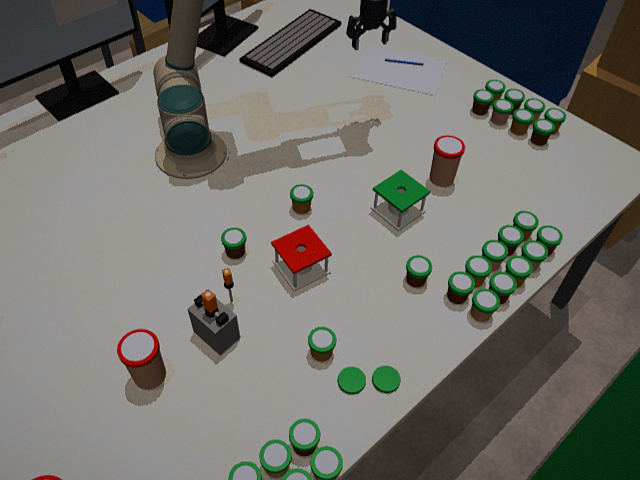

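The top view shows two orange handles. The one at (452,254) stands between two black housings on the grey dock and is the larger. The one at (412,274) is small, stands alone and is the look-alike. The dock wand is the target. The green plate's hole is near (198,248), the red one near (332,261), and the jar beside the dock is at (520,261).

```bash
python3 - <<'E'
from h import *
for n,bx in [("top",(380,220,560,300)),("scene",(100,250,260,390))]:
    im=cv2.imread(f"pics/{n}0.png"); c=cam(n); hsv=cv2.cvtColor(im,cv2.COLOR_BGR2HSV)
    print(n)
    m=(hsv[...,0]>5)&(hsv[...,0]<20)&(hsv[...,1]>150)&(hsv[...,2]>90); m[:, :200 if n=="scene" else 380]=0; m[:,480:]=0
    for b in blobs(m,15): print("orange",b,onz(c,b[0],.17 if n=="top" else .145).round(4))
    m=(hsv[...,0]>50)&(hsv[...,0]<75)&(hsv[...,1]>150)&(hsv[...,2]>60)
    for b in blobs(m,1000):
        print("green",b,onz(c,b[0],.085).round(4)) if b[1][4]<5000 else 0
        x,y,w,h,a=b[1]
        if a<5000:
            sub=1-m[y:y+h,x:x+w].astype(np.uint8)
            for bb in blobs(sub,10):
                uv=[bb[0][0]+x,bb[0][1]+y]; print("  hole",uv,bb[1],onz(c,uv,.085).round(4))
c=cam("top"); print("jar",onz(c,[521,261],.13),"potsb",onz(c,[369,322],.062),onz(c,[381,178],.062),"red",onz(c,[332,261],.085),"housings",onz(c,[[445,238],[449,269]],.12),"small",onz(c,[412,274],.08),"jarL",onz(c,[117,247],.13))
im=cv2.imread("pics/top0.png")[215:305,380:500]; cv2.imwrite("pics/crop1.png",cv2.resize(im,None,fx=6,fy=6,interpolation=cv2.INTER_CUBIC))
E
```

```text
top
orange ([452.4, 252.1], [448, 247, 10, 12, 67]) [[ 0.5598 -0.313   0.17  ]]
orange ([413.4, 274.7], [410, 271, 8, 9, 35]) [[ 0.5069 -0.2219  0.17  ]]
green ([198.0, 248.1], [176, 227, 45, 43, 1725]) [[0.5734 0.302  0.085 ]]
  hole [176.3, 239.8] [0, 0, 2, 32, 44] [[0.5942 0.3577 0.085 ]]
  hole [209.0, 227.0] [22, 0, 23, 1, 23] [[0.6269 0.2753 0.085 ]]
  hole [219.8, 256.1] [43, 11, 2, 32, 42] [[0.5535 0.2464 0.085 ]]
  hole [198.2, 248.4] [18, 17, 10, 10, 81] [[0.5726 0.3015 0.085 ]]
  hole [183.0, 269.0] [0, 42, 15, 1, 15] [[0.5206 0.3387 0.085 ]]
scene
orange ([226.2, 272.4], [222, 268, 9, 9, 34]) [[ 0.5259 -0.2403  0.145 ]]
orange ([207.5, 295.6], [201, 290, 14, 12, 76]) [[ 0.5494 -0.309   0.145 ]]
green ([401.3, 190.0], [374, 170, 56, 41, 1124]) [[0.5781 0.2994 0.085 ]]
  hole [382.7, 175.4] [0, 0, 27, 17, 246] [[0.5062 0.302  0.085 ]]
  hole [419.8, 176.6] [28, 0, 28, 21, 310] [[0.577  0.3756 0.085 ]]
  hole [401.1, 189.6] [23, 17, 9, 6, 45] [[0.5767 0.3001 0.085 ]]
  hole [382.8, 203.1] [0, 19, 27, 22, 306] [[0.5784 0.227  0.085 ]]
  hole [420.2, 204.1] [29, 22, 27, 19, 265] [[0.6464 0.2988 0.085 ]]
jar [[ 0.54198296 -0.48774334  0.13      ]] potsb [[ 0.39087199 -0.12840251  0.062     ]] [[ 0.75766189 -0.16027337  0.062     ]] red [[ 0.54255843 -0.0346694   0.085     ]] housings [[ 0.59771342 -0.30812642  0.12      ]
 [ 0.52250288 -0.31669777  0.12      ]] small [[ 0.51128775 -0.23410762  0.08      ]] jarL [[0.57170669 0.49103075 0.13      ]]
```

View pics/crop1.png

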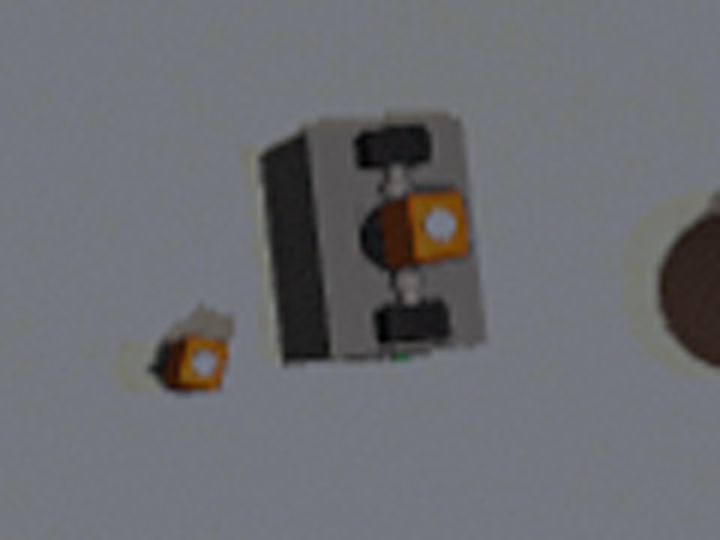

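The crop confirms it. The dock wand has a large handle (white dot at about px (453,252)) with a housing on either side along its x axis. The small wand at (412,275) stands apart. The wand is at about (0.559, -0.313), and the dock's x axis is yawed about 6.3°. I'll turn the tool by -27° about tool z, then travel.

```bash
python3 -m handwheel '[[[0,0,-8],[0,0,-0.9],-1],[[0,0,-8],[0,0,-0.9],-1],[[0,0,-8],[0,0,-0.9],-1],[[0,0,-8],[0,0,-0.9],-1],[[0,0,-8],[0,0,-0.9],-1],[[-11,-40,0],[0,0,0],-1],[[-11,-40,0],[0,0,0],-1],[[-11,-40,0],[0,0,0],-1],[[-11,-40,0],[0,0,0],-1],[[-11,-40,0],[0,0,0],-1],[[-11,-40,0],[0,0,0],-1],[[-11,-40,0],[0,0,0],-1],[[-11,-40,0],[0,0,0],-1],[[-11,-40,0],[0,0,0],-1],[[-11,-40,0],[0,0,0],-1],[[-11,-40,0],[0,0,0],-1],[[-11,-40,0],[0,0,0],-1],[[-11,-40,0],[0,0,0],-1],[[-11,-40,0],[0,0,0],-1],[[-11,-40,0],[0,0,0],-1]]' 60
cat >> h.py <<'E'
def delta(P):
    p,Rt=pose(); return (Rt.T@(np.array(P)-p)*1000).round(1)
def yaw():
    p,Rt=pose(); return np.degrees(np.arctan2(Rt[1,1],Rt[0,1])).round(2)
E
python3 -c "
from h import *
print(delta([.559,-.313,.27]),yaw(),readout.get_state()['qpos'])"
```

```text
clock: 2.6
position: [0.4332, -0.041, 0.271]
ee_rot: [-0.0, -0.056, 0.998, 0.0]
contact_force: [-0.6, -0.5, 1.9]
width: 0.0855
gripper_force: 0.0
[ -94.8 -284.3    0.8] 96.36 [-2.54801004e-01  3.94777229e-02  1.70064570e+00  3.47267289e-04
  1.40191104e+00 -1.93674558e+00]
```

```bash
python3 -m handwheel '[[[-12,-35.5,0],[0,0,0],-1],[[-12,-35.5,0],[0,0,0],-1],[[-12,-35.5,0],[0,0,0],-1],[[-12,-35.5,0],[0,0,0],-1],[[-12,-35.5,0],[0,0,0],-1],[[-12,-35.5,0],[0,0,0],-1],[[-12,-35.5,0],[0,0,0],-1],[[-12,-35.5,0],[0,0,0],-1],[[0,0,0],[0,0,0],-1],[[0,0,0],[0,0,0],-1]]'
python3 - <<'E'
from h import *
tp=pose(); im=vision.get_image("wrist"); cv2.imwrite("pics/w1.png",im); c=cam("wrist",tp)
np.savez("w1.npz",p=tp[0],R=tp[1])
print(tp[0],yaw(),c[3]); hsv=cv2.cvtColor(im,cv2.COLOR_BGR2HSV)
m=(hsv[...,0]>5)&(hsv[...,0]<20)&(hsv[...,1]>150)&(hsv[...,2]>60)
for b in blobs(m): print(b,onz(c,b[0],.17))
print(proj(c,[[.559,-.313,.17],[.559,-.313,.106]]))
E
```

```text
clock: 3.85
position: [0.5597, -0.3107, 0.2706]
ee_rot: [-0.001, -0.056, 0.998, 0.001]
contact_force: [-0.2, 0.4, 0.4]
width: 0.0853
gripper_force: 0.0
[ 0.55968033 -0.31071013  0.27056184] 96.41 [ 0.48371625 -0.31863168  0.41399628]
([428.8, 157.9], [409, 141, 42, 36, 663]) [[ 0.50227901 -0.2482411   0.17      ]]
([306.3, 229.6], [289, 203, 36, 56, 1537]) [[ 0.55323082 -0.31434229  0.17      ]]
[[307.48566463 238.88326655]
 [308.33754795 213.86053583]]
```

View pics/w1.png

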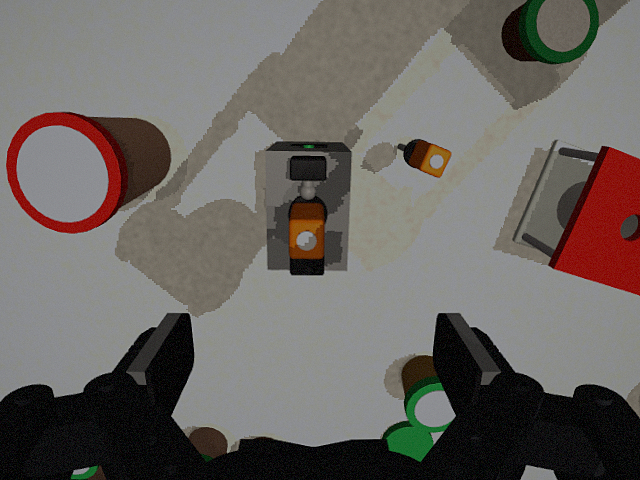

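The wrist view shows the handle's white dot at (306,240), against a prediction of (307.5,239), so the estimate agrees to about 1 mm. The housings line up with the tool's x axis. The red jar (left, around (65,172)) and the small wand (430,158) are clear of the fingers. I'll descend and grip.

```bash
python3 -m handwheel '[[[0,-3,0],[0,0,0],-0.6],[[0,0,20],[0,0,0],-0.4],[[0,0,20],[0,0,0],-0.4],[[0,0,20],[0,0,0],-0.4],[[0,0,20],[0,0,0],-0.4],[[0,0,20],[0,0,0],-0.4],[[0,0,20],[0,0,0],-0.4],[[0,0,15],[0,0,0],-0.4],[[0,0,9],[0,0,0],-0.4],[[0,0,0],[0,0,0],-0.4],[[0,0,0],[0,0,0],-0.4]]' 60
python3 -c "
from h import *
tp=pose();c=cam('wrist',tp);im=vision.get_image('wrist');cv2.imwrite('pics/w2.png',im);print(delta([.5595,-.3138,.126]),yaw())
hsv=cv2.cvtColor(im,cv2.COLOR_BGR2HSV);m=(hsv[...,0]>5)&(hsv[...,0]<20)&(hsv[...,1]>150)&(hsv[...,2]>60);print(blobs(m))
print(proj(c,[.5595,-.3138,.17]))"
```

```text
clock: 5.28
position: [0.561, -0.3146, 0.128]
ee_rot: [0.001, -0.056, 0.998, -0.0]
contact_force: [-0.3, -0.7, 0.6]
width: 0.06
gripper_force: 0.0
[1.4 1.  2.1] 96.38
[([531.6, 194.9], [487, 161, 96, 73, 3768]), ([313.0, 345.7], [275, 280, 77, 138, 8237]), ([488.1, 460.5], [478, 449, 20, 24, 111])]
[[313.008919 384.192602]]
```

View pics/w2.png

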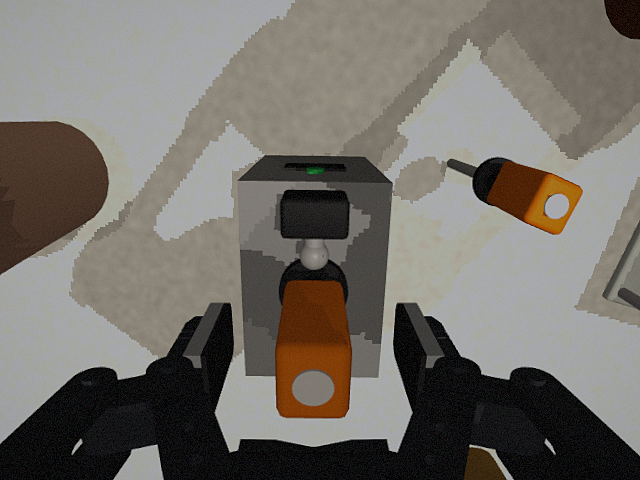

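The handle sits centred between the pads. Its dot is at (313,388) against a prediction of (313,384), so I'll nudge about 2 mm and close.

```bash
python3 -m handwheel '[[[2,0.5,2],[0,0,0],-0.4],[[0,0,0],[0,0,0],-0.2],[[0,0,0],[0,0,0],0.2],[[0,0,0],[0,0,0],1],[[0,0,0],[0,0,0],1],[[0,0,0],[0,0,0],1],[[0,0,0],[0,0,0],1],[[0,0,0],[0,0,0],1],[[0,0,0],[0,0,0],1]]' 80; python3 -c "
from h import *
print(readout.get_state()['moment'],delta([.5595,-.3138,.126]))"
```

```text
clock: 6.45
position: [0.5586, -0.3141, 0.1255]
ee_rot: [0.0, -0.056, 0.998, -0.0]
contact_force: [0.6, -0.7, 2.5]
width: 0.0208
gripper_force: 78.3
[-0.01626929 -0.04988725 -0.02674898] [-0.9  0.2 -0.5]
```

```bash
python3 -m handwheel '[[[0,0,-2],[0,0,0],1],[[0,0,-2],[0,0,0],1],[[0,0,-2],[0,0,0],1],[[0,0,-2],[0,0,0],1],[[0,0,-2],[0,0,0],1],[[0,0,-3],[0,0,0],1],[[0,0,-5],[0,0,0],1],[[0,0,-10],[0,0,0],1],[[0,0,-10],[0,0,0],1],[[0,0,-10],[0,0,0],1],[[0,0,-10],[0,0,0],1],[[0,0,-10],[0,0,0],1],[[0,0,-10],[0,0,0],1],[[0,0,-10],[0,0,0],1],[[0,0,-10],[0,0,0],1],[[0,0,-10],[0,0,0],1],[[0,0,-12],[0,0,0],1],[[0,0,-12],[0,0,0],1],[[0,0,0],[0,0,0],1],[[0,0,0],[0,0,0],1]]'
python3 - <<'E'
from h import *
im=vision.get_image("wrist");cv2.imwrite('pics/w3.png',im)
print(pose()[0],yaw(),readout.get_state()['contact_force'],readout.get_state()['moment'])
E
```

```text
clock: 8.95
position: [0.5583, -0.3139, 0.257]
ee_rot: [-0.0, -0.056, 0.998, 0.0]
contact_force: [-0.5, -0.5, -1.7]
width: 0.0208
gripper_force: 79.7
[ 0.55816566 -0.313765    0.25671184] 96.39 [-0.41490024  0.02496025 -1.61367774] [ 0.0561339   0.03777651 -0.00229076]
```

View pics/w3.png

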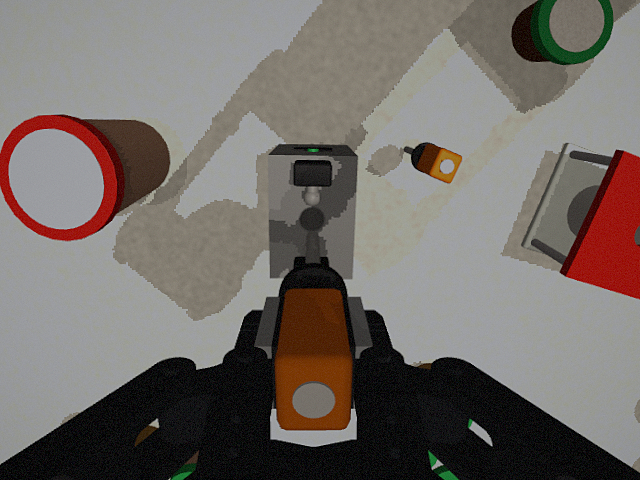

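The wand is free: the rod hangs clear above the dock hole (tip near (312,235)), and the handle is held centred with its dot at (314,400). The tip is at z≈0.14, which clears the red plate at 0.085. Next I'll carry it over to green.

```bash
python3 -m handwheel '[[[-2,15,0],[0,0,0],1],[[-4,28,0],[0,0,0],1],[[-5,36,0],[0,0,0],1],[[-5,36,0],[0,0,0],1],[[-5,36,0],[0,0,0],1],[[-5,36,0],[0,0,0],1],[[-5,36,0],[0,0,0],1],[[-5,36,0],[0,0,0],1],[[-5,36,0],[0,0,0],1],[[-5,36,0],[0,0,0],1],[[-5,36,0],[0,0,0],1],[[-5,36,0],[0,0,0],1],[[-5,36,0],[0,0,0],1],[[-5,36,0],[0,0,0],1],[[-5,36,0],[0,0,0],1],[[-5,36,0],[0,0,0],1],[[-4,30,0],[0,0,0],1],[[-2,22,0],[0,0,0],1],[[-1,10,0],[0,0,0],1],[[0,0,0],[0,0,0],1]]'
python3 -m handwheel '[[[0,0,0],[0,0,0],1],[[0,0,0],[0,0,0],1]]'
python3 - <<'E'
from h import *
tp=pose();im=vision.get_image("wrist");cv2.imwrite('pics/w4.png',im);np.savez("w4.npz",p=tp[0],R=tp[1])
for n in ["scene","top"]: cv2.imwrite(f'pics/{n}4.png',vision.get_image(n))
print(delta([.574,.301,.257]),yaw(),readout.get_state()['qpos'])
c=cam("wrist",tp); print("hole px",proj(c,[.574,.301,.085]))
# dot at tool z -0.044 ; predicted tip
T=lambda v:tp[1]@np.array(v)+tp[0]
for x in (-.004,0,.004): print(x,proj(c,[T([x,0,-.044]),T([x,0,.116])]).round(1).tolist())
E
```

```text
clock: 11.5
position: [0.5729, 0.3006, 0.2571]
ee_rot: [-0.0, -0.056, 0.998, -0.0]
contact_force: [0.1, -0.9, -1.4]
width: 0.0213
gripper_force: 79.6
clock: 11.75
position: [0.5734, 0.2995, 0.2574]
ee_rot: [0.0, -0.055, 0.998, -0.0]
contact_force: [-0.3, 0.6, -1.3]
width: 0.0209
gripper_force: 79.6
[-0.8  1.1  0.4] 96.33 [ 3.74385554e-01  3.73921149e-01  1.29422151e+00 -3.29776130e-05
  1.47329935e+00 -1.30696663e+00]
hole px [[313.59873443 213.31369471]]
-0.004 [[310.0, 404.0], [311.5, 238.9]]
0 [[309.9, 392.5], [311.5, 233.0]]
0.004 [[309.9, 380.8], [311.5, 227.0]]
```

View pics/w4.png

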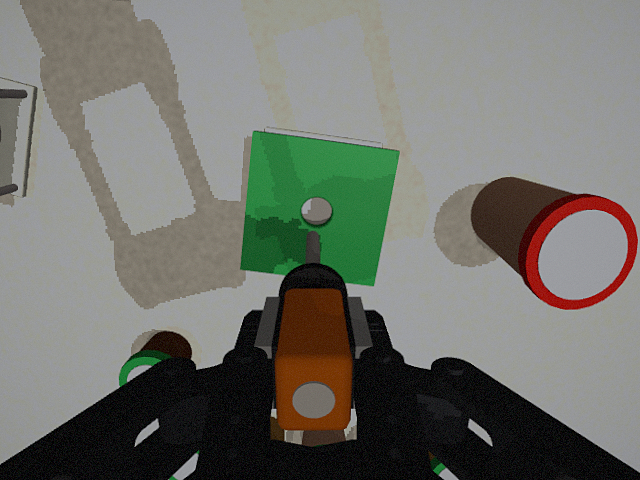

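The rod's tip shows over the green plate at about (313,234). The hole is centred at about (317,210), and the predicted hole px is (313.6,213). I'll measure both precisely, in this view and in the scene view.

```bash
python3 - <<'E'
from h import *
im=cv2.imread("pics/w4.png"); d=np.load("w4.npz"); tp=(d["p"],d["R"]); c=cam("wrist",tp)
hsv=cv2.cvtColor(im,cv2.COLOR_BGR2HSV); g=(hsv[...,0]>50)&(hsv[...,0]<75)&(hsv[...,1]>120)
sub=~g[190:232,290:345]
for b in blobs(sub,100): print("hole",b[0][0]+290,b[0][1]+190,b[1],onz(c,[b[0][0]+290,b[0][1]+190],.085))
for r in range(226,264,3):
    x=np.where(~g[r,295:335])[0]+295; print(r,(x.min(),x.max()) if len(x) else None,end=" ")
print()
s=cv2.imread("pics/scene4.png"); cs=cam("scene")
pts=proj(cs,[tp[0]+tp[1]@[-.0026,0,.116],tp[0]+tp[1]@[-.0026,0,.026],[.574,.301,.085]]); print(pts)
a=cv2.resize(im[180:290,250:390],None,fx=4,fy=4,interpolation=cv2.INTER_CUBIC)[:440]
x0,y0=int(pts[0][0])-40,int(pts[0][1])-75
b=cv2.resize(s[y0:y0+130,x0:x0+80],None,fx=3.4,fy=3.4,interpolation=cv2.INTER_CUBIC)[:440]; print(x0,y0)
a=np.pad(a,((0,440-a.shape[0]),(0,0),(0,0)));b=np.pad(b,((0,440-b.shape[0]),(0,0),(0,0)))
o=np.hstack([a,b])[:, :800]; print(o.shape); cv2.imwrite("pics/c4.png",o)
E
```

```text
hole 316.2 210.4 [11, 7, 31, 28, 677] [[0.57147735 0.30274368 0.085     ]]
226 None 229 None 232 (np.int64(308), np.int64(316)) 235 (np.int64(306), np.int64(318)) 238 (np.int64(306), np.int64(318)) 241 (np.int64(306), np.int64(318)) 244 (np.int64(306), np.int64(319)) 247 (np.int64(306), np.int64(319)) 250 (np.int64(306), np.int64(319)) 253 (np.int64(306), np.int64(319)) 256 (np.int64(306), np.int64(319)) 259 (np.int64(305), np.int64(319)) 262 (np.int64(305), np.int64(319)) 
[[403.47871433 174.52697764]
 [408.04120054 148.8518916 ]
 [400.60007356 188.89337653]]
363 99
(440, 800, 3)
```

View pics/c4.png

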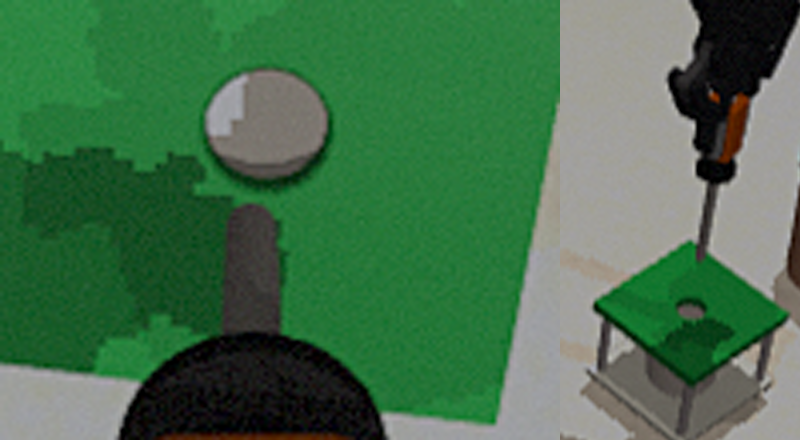

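```bash
python3 - <<'E'
from h import *
d=np.load("w4.npz"); tp=(d["p"],d["R"]); c=cam("wrist",tp); cs=cam("scene"); zt=tp[0][2]-.116
t=onz(c,[312.3,236.2],zt)[0]; h=onz(c,[316.2,210.4],.085)[0]; print("wrist",t,h,(h-t)*1e3, "tool",(tp[1].T@(h-t)*1e3)[:2])
t=onz(cs,[404.3,175.3],zt)[0]; h=onz(cs,[401.1,189.8],.085)[0]; print("scene",t,h,(h-t)*1e3,"tool",(tp[1].T@(h-t)*1e3)[:2])
E
```

```text
wrist [0.57548429 0.30021566 0.14144084] [0.57147735 0.30274368 0.085     ] [ -4.0069387    2.52801601 -56.44084011] tool [3.70833625 2.96772075]
scene [0.579347   0.2992259  0.14144084] [0.57720846 0.2995074  0.085     ] [ -2.13854033   0.28149963 -56.44084011] tool [2.09837536 0.52932503]
```

```bash
python3 -m handwheel '[[[3,2,0],[0,0,0],1],[[0,0,10],[0,0,0],1],[[0,0,10],[0,0,0],1],[[0,0,10],[0,0,0],1],[[0,0,10],[0,0,0],1],[[0,0,4],[0,0,0],1],[[0,0,0],[0,0,0],1],[[0,0,0],[0,0,0],1]]'
python3 - <<'E'
from h import *
tp=pose();im=vision.get_image("wrist");s=vision.get_image("scene");cv2.imwrite('pics/w5.png',im);cv2.imwrite('pics/s5.png',s);np.savez("w5.npz",p=tp[0],R=tp[1])
c=cam("wrist",tp);cs=cam("scene");print(tp[0])
a=cv2.resize(im[170:280,250:380],None,fx=4,fy=4,interpolation=cv2.INTER_CUBIC)
b=cv2.resize(s[150:205,380:414],None,fx=8,fy=8,interpolation=cv2.INTER_CUBIC)
cv2.imwrite("pics/c5.png",np.hstack([a,b]))
E
```

```text
clock: 12.9
position: [0.5703, 0.3022, 0.2137]
ee_rot: [0.0, -0.056, 0.998, 0.0]
contact_force: [-0.0, -0.5, -1.6]
width: 0.0213
gripper_force: 79.6
[0.57028219 0.30224916 0.21374476]
```

View pics/c5.png

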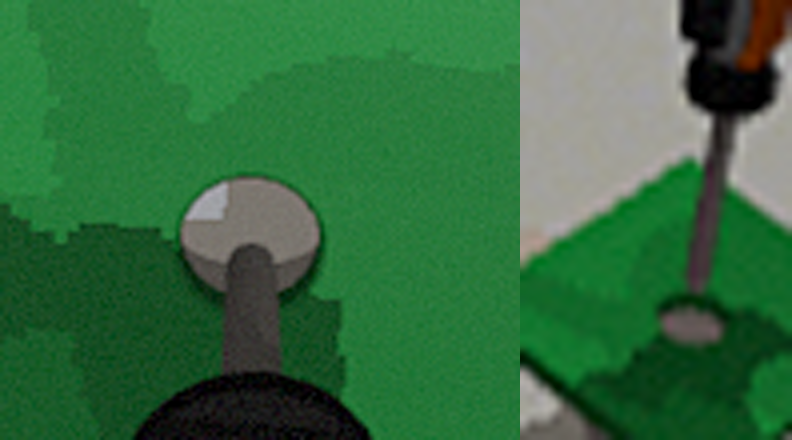

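The tip sits just above the hole. In the left crop the hole centre is (251,236) and the tip centre (251,266). In the scene crop the hole is at (692,321) and the tip at (698,289).

```bash
python3 - <<'E'
from h import *
d=np.load("w5.npz"); tp=(d["p"],d["R"]); c=cam("wrist",tp); cs=cam("scene"); zt=tp[0][2]-.116
for n,cc,a,b in [("wrist",c,[312.4,236.1],[312.4,228.6]),("scene",cs,[401.8,185.7],[401.1,189.7])]:
    t=onz(cc,a,zt)[0]; h=onz(cc,b,.085)[0]; print(n,t,h,(h-t)*1e3,"tool",(tp[1].T@(h-t)*1e3)[:2])
im=cv2.imread("pics/w5.png")
print(proj(c,[tp[0]+tp[1]@[x,0,-.044] for x in (-.004,0)]))
E
```

```text
wrist [0.57241146 0.3031333  0.09774476] [0.57100889 0.30297375 0.085     ] [ -1.40256996  -0.15954657 -12.74476315] tool [ 1.42307022 -0.00734926]
scene [0.57539795 0.30190738 0.09774476] [0.57695355 0.29978397 0.085     ] [  1.55559557  -2.1234108  -12.74476315] tool [-1.29836311 -2.28798602]
[[309.96799896 403.98244894]
 [309.92731503 392.52736824]]
```

Both views agree within about 3 mm, and radial clearance is 8 mm. I'll correct by 1 mm, enter part way and check.

```bash
python3 -m handwheel '[[[1,-0.4,0],[0,0,0],1],[[0,0,5],[0,0,0],1],[[0,0,5],[0,0,0],1],[[0,0,5],[0,0,0],1],[[0,0,5],[0,0,0],1],[[0,0,6],[0,0,0],1],[[0,0,0],[0,0,0],1],[[0,0,0],[0,0,0],1]]'
python3 - <<'E'
from h import *
tp=pose();im=vision.get_image("wrist");s=vision.get_image("scene");np.savez("w6.npz",p=tp[0],R=tp[1])
print(tp[0]); cv2.imwrite("pics/w6.png",im)
a=cv2.resize(im[190:290,250:380],None,fx=4,fy=4,interpolation=cv2.INTER_CUBIC)
b=cv2.resize(s[155:205,380:414],None,fx=8,fy=8,interpolation=cv2.INTER_CUBIC)
cv2.imwrite("pics/c6.png",np.hstack([a,b]))
E
```

```text
clock: 14.0
position: [0.5692, 0.3017, 0.1874]
ee_rot: [0.0, -0.056, 0.998, 0.0]
contact_force: [-0.4, 0.3, -0.9]
width: 0.0212
gripper_force: 79.6
[0.56916295 0.30167591 0.18740176]
```

View pics/c6.png

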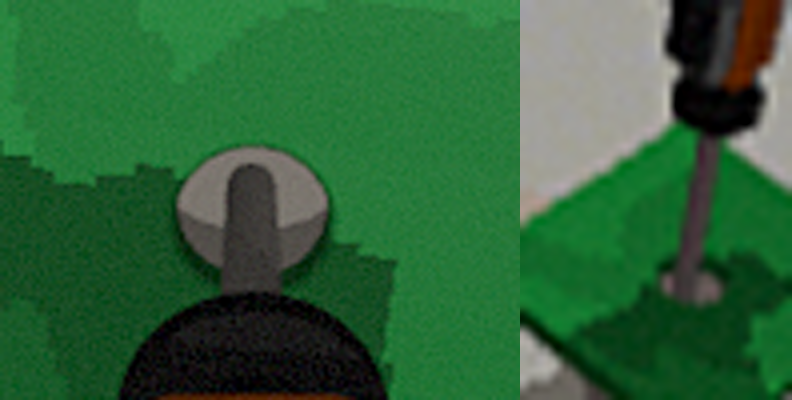

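The rod is in the hole. Left crop: the hole centre is about (253,213) and the rod's axis is at x≈251 with its tip centre near (251,185). Scene crop: the rod is at x≈688 against the hole centre at 691. It looks centred.

```bash
python3 - <<'E'
from h import *
d=np.load("w6.npz"); tp=(d["p"],d["R"]); c=cam("wrist",tp); cs=cam("scene"); zt=tp[0][2]-.116
px=lambda u,v:[250+(u+.5)/4-.5,190+(v+.5)/4-.5]
t=onz(c,px(251,185),zt)[0]; h=onz(c,px(253,213),.085)[0]; print(t,h,"tool",(tp[1].T@(h-t)*1e3)[:2])
# scene: horizontal px sensitivity; rod axis at plate level assumed x,y of t
h=onz(cs,[380+(691-520+.5)/8-.5,155+286.5/8-.5],.085)[0]
J=[proj(cs,h+np.array(v))[0]-proj(cs,h)[0] for v in ([.001,0,0],[0,.001,0])]; print(J)
E
```

```text
[0.57107075 0.30249313 0.07140176] [0.5714177 0.3028492 0.085    ] tool [-0.38788136  0.31732364]
[array([0.27336957, 0.20117256]), array([ 0.25190724, -0.17676331])]
```

Centred within about 1 mm, so I'll lower the last 35 mm.

```bash
python3 -m handwheel '[[[0,0.3,5],[0,0,0],1],[[0,0,5],[0,0,0],1],[[0,0,5],[0,0,0],1],[[0,0,5],[0,0,0],1],[[0,0,5],[0,0,0],1],[[0,0,5],[0,0,0],1],[[0,0,5],[0,0,0],1],[[0,0,0],[0,0,0],1],[[0,0,0],[0,0,0],1],[[0,0,0],[0,0,0],1],[[0,0,0],[0,0,0],1]]'
python3 - <<'E'
from h import *
tp=pose();im=vision.get_image("wrist");s=vision.get_image("scene")
print(tp[0],np.abs(readout.get_state()['qd']).max(),readout.get_state()['contact_force'],'tip z below plate',tp[0][2]-.116-.085)
a=cv2.resize(im[190:300,250:380],None,fx=4,fy=4,interpolation=cv2.INTER_CUBIC)
b=cv2.resize(s[150:205,380:414],None,fx=8,fy=8,interpolation=cv2.INTER_CUBIC)
cv2.imwrite("pics/c7.png",np.hstack([a,b]))
E
```

```text
clock: 15.48
position: [0.5691, 0.3019, 0.1526]
ee_rot: [0.0, -0.056, 0.998, 0.0]
contact_force: [0.5, 0.6, -1.7]
width: 0.0214
gripper_force: 79.6
[0.56913891 0.30194727 0.15256094] 0.001052055136403266 [ 0.5475551  -0.1209187  -1.36642421] tip z below plate -0.04843906317978375
```

View pics/c7.png

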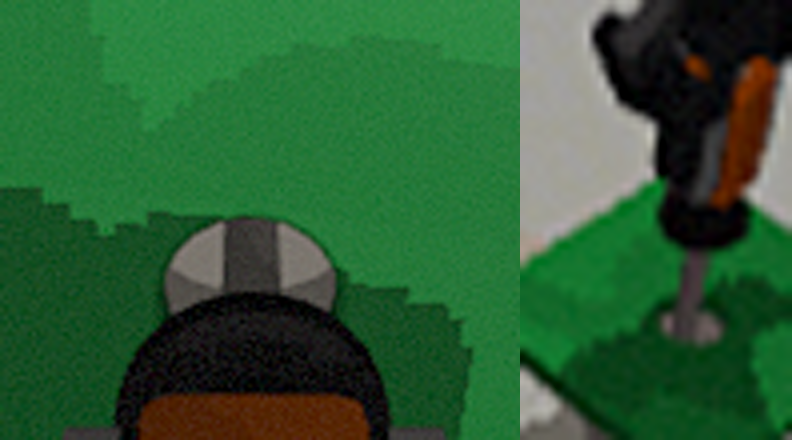

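The rod is laterally centred (axis 251 against hole centre 250.5). The scene view hints it is 1–2 mm towards -x, so I'll nudge 0.8 mm, settle and hand in.

```bash
python3 -m handwheel '[[[-0.8,0,0],[0,0,0],1],[[0,0,0],[0,0,0],1],[[0,0,0],[0,0,0],1],[[0,0,0],[0,0,0],1]]'; python3 -c "
from rig import manip
print(manip.sign_off())"
```

```text
clock: 16.08
position: [0.5698, 0.302, 0.1523]
ee_rot: [-0.0, -0.056, 0.998, 0.0]
contact_force: [-0.2, 0.2, -0.9]
width: 0.021
gripper_force: 79.6
the job is handed in; nothing more can be done
None
```

I handed the job in at 16.1 s with the gripper holding the wand still and upright, its rod through the green plate's hole within an estimated 1–2 mm of centre and its tip about 48 mm below the plate's top; sign-off returned no verdict.

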